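# Clamp a front panel taken over the riser's edge

## Robot

A 6-joint arm with a two-finger parallel gripper is mounted at the origin on the work surface. World frame = base frame: x ahead of the robot, y to its left, z up, the work surface at z = 0. Lengths are in m, angles in rad, forces in N, time in s.
With the tool pointing down it reaches from about 0.25 to 0.775 m from the base axis. Payload 4 kg.
Tool frame: the origin (TCP) lies at the very end of the fingers, on their centre line; the grasp point (between the pads) lies 19 mm behind it; z points along the fingers, y is the line along which they close (so a half turn about z gives the same grasp; the last joint's range is limited). The gripper opens to 85 mm and grips with 20 to 120 N. Pads are 22 mm wide; open, the fingers measure 114 mm over their backs; the gripper's body (76 mm by 85 mm) begins 54 mm behind the grasp point. The pads swing forward as they close: fully open they stand 13 mm farther back than shut.
Start: joints at [-1.354, 0.087, 1.371, -0, 1.684, -0.103], TCP at [0.173, -0.522, 0.231] pointing down, gripper open.
Joint ranges: [-3.1, 3.1], [-0.76, 2.03], [0.27, 2.55], [-1.08, 4.22], [0.17, 2.65], [-2.57, 2.57]. Speed limits (rad/s): [2.79, 2.79, 3.14, 3.14, 3.14, 3.14].

## Interface

Orientations are given as a unit quaternion [x, y, z, w].
In Python, from rig import manip, capture, camera_info gives the robot as it stands.
- The arm moves only by the tool apply_moves, never from a script. Its argument "steps" is a list of rows, each a list of 7 numbers: the turn, a rotation vector about the tool's x, y, z in degrees, then the shift along the tool's x, y, z in mm, then the closure in counts, from 0 (fully open) to 255 (shut). In form: [[ax, ay, az, x, y, z, gripper], ...]. A call has 1 to 5 rows; each row is the pose to reach, as a shift and turn from the pose commanded when the call began, along the tool's axes at that moment; what a row does not reach only later rows make up. A row lasts 1/10 s, in which the tool goes at most 50 mm and 8.59 degrees, less where a joint would pass 70% of its speed; a pose out of reach is approached as far as the arm can. A call with a gripper value outside its range is refused whole. The fingers move at their own pace and stop on an object; "newtons" is the grip in N (left out, the last holds). Time passes only in rows, so rows that repeat a pose let the fingers close. It gives the time, the measured TCP pose, the force, the opening and the grip force at its end, in the units of the state.
- manip.read_state(): the state, without advancing time (a new reading comes with each control period).
- capture(name): name is "scene" or "top"; returns (picture, depth): 480x640x3 uint8, red, green, blue; 480x640 float32, m along the optical axis (not along the pixel's ray), 0 where there is no reading.
- camera_info(name): a dict with "fx", "fy", "cx", "cy" (pixels), "k1" (the pictures are not rectified: a ray, as slopes to the right and down, at radius r is drawn at 1 + k1 r^2 times it, then the intrinsics apply), "origin" and "attitude" of the camera in the world. Camera axes: x right, y down, z forward; pixel columns grow to the right and rows downward; lengths in m; the calibration is good to about 2 mm. A picture is of the moment at which its call begins. camera_info takes no time and is no camera call.
- manip.job_done(): hands the job in; it is judged then, once.
The state is a dict: "time_s": time; "qpos": joint angles; "qd": joint speeds; "joint_torque": joint torques, N m; "tcp_pos": TCP position; "orientation": TCP orientation; "contact_force": force on the tool from outside, world axes, zero at the start; "torque": the same for the moment, N m; "opening": finger opening in m; "grasp_force": force on a finger pad.
Only numpy, scipy, OpenCV 4.12 (cv2) and the standard library are available. Lean on these libraries where they do the work, as an engineer would, in place of code of your own. Each camera call takes 0.05 s, during which the arm holds its last target. There are 200 camera calls.

## Task

The flat aluminium panel lies too snugly on the low wooden riser to be picked up, so slide it towards you until its near end juts well out over the riser's front edge, and take it by that end. Lay it on the bed of the bench clamp, square to the bed, not hanging over the bed's sides, its far end up against the column (or within a few millimetres of it), and let go while the jaw is still open; then wind the crank clockwise as far as it goes so that the pad holds the panel down. Do not let the panel fall onto the bench, and leave the white box, the tape roll and the pliers where they are.

Things in the scene. Friction and masses are not known exactly. Their poses are not given: they have to be found in the camera images.
- panel: Bare aluminium front panel, a plain flat plate 180 long (x) x 60 wide (y) x 3 mm thick, about 90 g, with a small dark screw hole drawn at each corner. Origin: centre of its underside. Its x axis runs lengthwise; -x end is the near end at the start. It slides easily on the riser (friction coefficient about 0.3).
- panel_near (a point): Middle of the panel's near (-x) end, at mid thickness: 90 mm from the panel's centre. Axes as the panel's.
- riser: Low wooden bench riser, fixed: a board 260 (x) x 200 (y) x 12 mm, top 60 mm above the bench, on two 14 mm cheeks 85 mm either side of the middle, set back 30 mm from the front edge. Origin: centre of the underside, on the bench. Its -x side is the front edge, open below. It stands to the robot's left or right, the clamp on the other side.
- riser_edge (a point): Middle of the riser's front top edge: 130 mm in -x from the riser's centre, on the top face (60 mm high). Axes as the riser's.
- clamp: Blue-painted C-frame bench clamp, fixed. Origin: on the bench below the screw axis; throat opens to -x. Steel bed 80 mm wide, from 90 mm in front (-x) of the axis to 35 mm behind it, top 60 mm above the bench. Foot 120 mm wide, 14 mm high, to 105 mm in front of the axis. Behind the bed a column 50 mm wide carries an arm over the bed (50 mm wide, 105 to 130 mm high, to 24 mm in front of the axis).
- stop (a point): Middle of the foot of the column's front face, on the bed's top face (60 mm high), 35 mm in +x from the screw axis. Axes as the clamp's. A panel right home lies along x with its far end here and its centre 90 mm in -x of here; its near 55 mm then jut out in front of the bed, and it lies steady when let go.
- pad: The clamp's sprung round steel pad, 30 mm diameter, 7 mm thick, on the screw axis under the arm. Its underside is 28 mm above the bed at crank 0; the crank lowers it by 24 mm a turn. Its origin lies 88 mm below its underside.
- crank_axis (a point): Point on the vertical screw axis, 185 mm above the bench, at half the height of the crank knob. Fixed; axes as the clamp's.
- crank_knob (a point): Centre of the crank's upright knob: a black freely spinning sleeve, 16 mm diameter, 44 mm tall (163 to 207 mm above the bench), 45 mm from the screw axis. The flat steel crank arm below it has its top at 160 mm. The crank stays at its height while it turns.
- crank (a joint): Turn of the crank in rad: 0 = jaw fully raised, grows clockwise seen from above. The pad meets a 3 mm panel on the bed at about 6.55; the end stop is at 7.33, where the sprung pad presses with about 15 N. About 2 to 5 N at the knob turns it; it stays where it is left.
- enclosure: White plastic open box, 100 x 170 x 55 mm, loose, far left; leave it alone. Origin: centre of the underside.
- tape: Roll of red tape lying flat, 96 mm diameter, 24 mm high, loose, far left; leave it alone. Origin: centre of the underside.
- pliers: Red-handled pliers lying flat, about 160 mm long, 12 mm high, loose, far right; leave them alone. Origin: near the middle of the handles, on the bench.
Things that resemble listed ones, but are neither listed nor needed, are in the scene too. Several things have the shape of the clamp; the one meant has the colours described above. Several things have the shape of the panel; the one meant has the colours described above.

How it is judged:
On the way, in this order (a step that is already met when the one before it is completed fails the run):
1. the panel lies flat on the riser with its near end at least 30 mm out over the front edge (x of panel_near in the frame of riser_edge below -0.03 m and z of panel in the frame of riser_edge below 0.004 m and angle between panel's own z axis and vertical below 0.06 rad), for 0.2 s.
2. the panel is lifted off the riser (z of panel in the frame of riser_edge above 0.008 m and contact force between panel and riser below 0.05 N and contact force between panel and the fingers above 1 N), for 0.2 s.
3. the panel lies in place on the clamp bed, let go, with the jaw still open (x of panel in the frame of stop between -0.102 and -0.08 m and y of panel in the frame of stop between -0.011 and 0.011 m and z of panel in the frame of stop between -0.004 and 0.004 m and angle between the x axis of panel and the x axis of stop, either way round below 0.1 rad and angle between panel's own z axis and vertical below 0.05 rad and linear speed of panel below 0.02 m/s and contact force between panel and the fingers below 0.05 N and value of joint crank below 6 rad), for 0.2 s.
At the end, for the whole second after the job is handed in: Panel at rest flat on the clamp bed (tilt under 0.05 rad), within 0.1 rad of square, within 11 mm of the bed's middle line, far end within 12 mm of the column; crank past 6.85 rad and the pad pressing on the panel with over 6 N (x of panel in the frame of stop between -0.102 and -0.08 m and y of panel in the frame of stop between -0.011 and 0.011 m and z of panel in the frame of stop between -0.004 and 0.004 m and angle between the x axis of panel and the x axis of stop, either way round below 0.1 rad and angle between panel's own z axis and vertical below 0.05 rad and linear speed of panel below 0.02 m/s and contact force between pad and panel above 6 N and value of joint crank above 6.85 rad); the robot touches nothing.
It fails at once if the panel falls onto the bench or is stood on end (height (world z) of panel below 0.035 m or angle between panel's own z axis and vertical above 0.7 rad).
It fails at once if the white box is moved (distance of enclosure from where it was at the start of the episode above 0.03 m).
It fails at once if the tape roll is moved (distance of tape from where it was at the start of the episode above 0.03 m).
It fails at once if the pliers is moved (distance of pliers from where it was at the start of the episode above 0.03 m).
It also fails if it takes over 67 s, if anything falls off the work surface, if the arm or the gripper's body presses on something with over 40 N, if the wrist force passes 120 N, or if a joint passes its speed limit or range.

## Working session

There is one attempt and no reset: what is moved stays moved. The work goes in short steps, Python scripts to look and compute and a tool call to move; the robot and the scene stay as the last step left them, time stands still between calls to the robot, and variables do not carry over. Pictures are saved under pics/ and viewed, at most 10 in all, crops included, and the job is handed in when it is done.

Besides the shell and the picture viewer there is one more tool, called after ">>>" as name(argument=value, ...), one argument or row to a line, values as JSON. apply_moves: Moves the arm, as the interface text tells. Its arguments: {"type":"object","properties":{"steps":{"type":"array"},"newtons":{"type":"number"}},"required":["steps"]}

```bash
mkdir -p pics; ls; cat > h.py <<'E'
import numpy as np, cv2
from rig import manip, capture, camera_info
from scipy.spatial.transform import Rotation as R
def cam(n):
    c=camera_info(n); a=np.array(c['attitude'],float)
    M=a if a.shape==(3,3) else R.from_quat(a).as_matrix()
    K=np.array([[c['fx'],0,c['cx']],[0,c['fy'],c['cy']],[0,0,1.]])
    return K,c['k1'],np.array(c['origin']),M
def rays(n,px):
    K,k1,o,M=cam(n)
    u=cv2.undistortPoints(np.array(px,float).reshape(-1,1,2),K,np.array([k1,0,0,0.])).reshape(-1,2)
    return o,np.c_[u,np.ones(len(u))]@M.T
def onplane(n,px,z):
    o,d=rays(n,px); return o+d*((z-o[2])/d[:,2])[:,None]
def cloud(n,depth):
    v,u=np.mgrid[0:480,0:640]; o,d=rays(n,np.c_[u.ravel(),v.ravel()])
    return (o+d*depth.reshape(-1,1)).reshape(480,640,3)
def shot(n,name):
    p,d=capture(n); cv2.imwrite(f'pics/{name}.png',p[:,:,::-1]); np.savez(f'{name}.npz',p=p,d=d); return p,d
E
python3 - <<'E'
from h import *
for n in('scene','top'):
    print(camera_info(n)); shot(n,n+'0')
print(manip.read_state())
E
```

```text
pics
{'fx': 457.2401570697961, 'fy': 457.2401570697961, 'cx': 318.38823268607473, 'cy': 232.28823445079902, 'k1': 0.032370252787147266, 'origin': array([ 1.17474438, -0.60863779,  0.80877147]), 'attitude': array([ 0.80271652,  0.40367716, -0.18576849, -0.39771977])}
{'fx': 529.9389979358577, 'fy': 529.9389979358577, 'cx': 322.70434983629036, 'cy': 241.25596432611022, 'k1': -0.060239144330022004, 'origin': array([ 0.35608339, -0.04531324,  1.38252258]), 'attitude': array([-0.69665722,  0.71499198, -0.04372498,  0.03928501])}
{'time_s': 0.1, 'qpos': array([-1.35409008e+00,  8.79170643e-02,  1.37213244e+00, -8.10566210e-06,
        1.68359393e+00, -1.03080489e-01]), 'qd': array([ 6.29847303e-04, -2.14911317e-03, -4.03046230e-03, -2.31617657e-04,
       -3.64637790e-05, -4.59870773e-04]), 'joint_torque': array([ 2.29848723e-03, -3.53015256e+01, -3.14218640e+01, -1.43342294e-05,
        7.96241598e-03,  6.49743853e-06]), 'tcp_pos': array([ 0.17280578, -0.52167112,  0.23022164]), 'orientation': array([ 9.87243819e-01,  1.59212405e-01, -6.22449329e-05, -1.02350455e-03]), 'contact_force': array([-0.23356408, -0.02998146,  0.12325968]), 'torque': array([-0.04542984,  0.0028688 ,  0.05243537]), 'grasp_force': 0.0, 'opening': 0.08536819042228481}
```

View pics/top0.png

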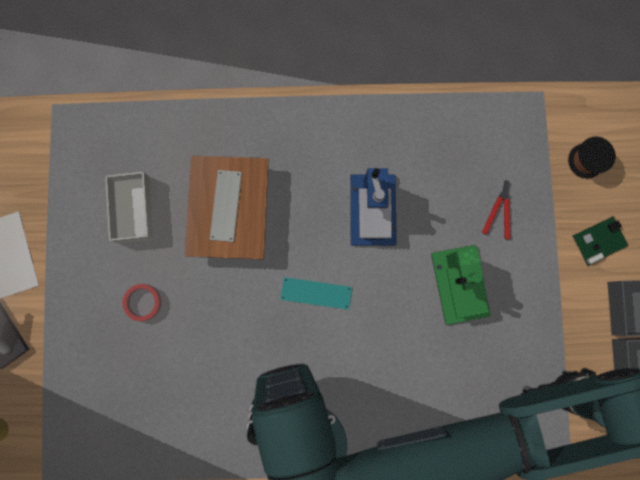

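View pics/scene0.png

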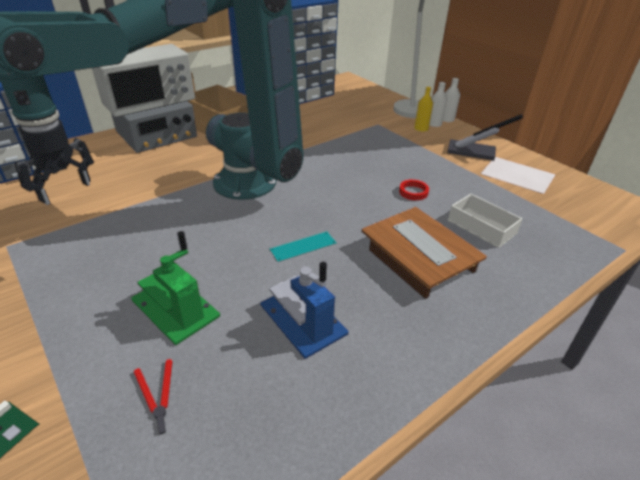

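In the top view there are two clamps, blue at (373,208) and green at (461,285), and two panel shapes, bare aluminium on the riser at (225,205) and teal on the bench at (316,292). The blue clamp and the aluminium panel fit the description. I'll measure both and confirm them in one crop.

```bash
cat > meas.py <<'E'
from h import *
def rect(mask,n,z,name):
    mask=mask.astype(np.uint8)
    k,l,s,c=cv2.connectedComponentsWithStats(mask); i=1+np.argmax(s[1:,4])
    cs,_=cv2.findContours((l==i).astype(np.uint8),cv2.RETR_EXTERNAL,cv2.CHAIN_APPROX_NONE)
    ct=max(cs,key=cv2.contourArea).reshape(-1,2)
    P=onplane(n,ct,z)[:,:2].astype(np.float32)
    (c,sz,a)=cv2.minAreaRect(P*1000)
    b=cv2.boxPoints((c,sz,a)); e=b[1]-b[0]; f=b[2]-b[1]
    L=e if np.linalg.norm(e)>np.linalg.norm(f) else f
    if L[0]<0:L=-L
    print(name,'c mm',np.round(c,1),'size',np.round(sz,1),'long-axis yaw',round(np.degrees(np.arctan2(L[1],L[0])),2))
    return c,L
if __name__=='__main__':
    z=np.load('top0.npz');p,d=z['p'],z['d'];hsv=cv2.cvtColor(p,cv2.COLOR_RGB2HSV);H,S,V=[hsv[:,:,i].astype(int) for i in range(3)]
    w=np.zeros((480,640),bool);w[145:270,180:275]=1
    wood=w&(H<18)&(S>90); 
    m=cv2.morphologyEx(wood.astype(np.uint8),cv2.MORPH_CLOSE,np.ones((3,3)))
    rect(m,'top',.06,'riser')
    w2=np.zeros_like(w);w2[165:248,205:245]=1
    rect(w2&(S<60)&(V>130),'top',.063,'panel')
    w3=np.zeros_like(w);w3[165:250,340:402]=1
    rect(w3&(S<60)&(V>130),'top',.06,'bed')
    rect(w3&(H>100)&(H<130)&(S>100),'top',.014,'blue')
    C=cloud('top',d)
    for u,v in((225,205),(195,210),(375,230),(377,172),(380,195),(377,207)): print((u,v),np.round(C[v,u],3),hsv[v,u])
    s=np.load('scene0.npz')['p']
    a=cv2.resize(p[140:270,180:410],None,fx=3.4,fy=3.4,interpolation=cv2.INTER_CUBIC)
    cv2.imwrite('pics/crop0.png',a[:,:,::-1])
E
python3 meas.py
```

```text
riser c mm [607.2 185. ] size [198.3 259.1] long-axis yaw -3.45
panel c mm [610.3 189.8] size [ 59.1 180.3] long-axis yaw -6.9
bed c mm [ 581.9 -189.9] size [ 75.9 120.7] long-axis yaw -1.99
blue c mm [ 606.8 -190.5] size [115.8 200.6] long-axis yaw -1.88
(225, 205) [0.61  0.189 0.063] [ 60   4 141]
(195, 210) [0.6   0.267 0.058] [ 10 113 120]
(375, 230) [ 0.538 -0.189  0.057] [120   7 143]
(377, 172) [ 0.65  -0.182  0.207] [114  40  32]
(380, 195) [ 0.606 -0.192  0.161] [126   9 138]
(377, 207) [ 0.585 -0.189  0.121] [109  55  79]
```

View pics/crop0.png

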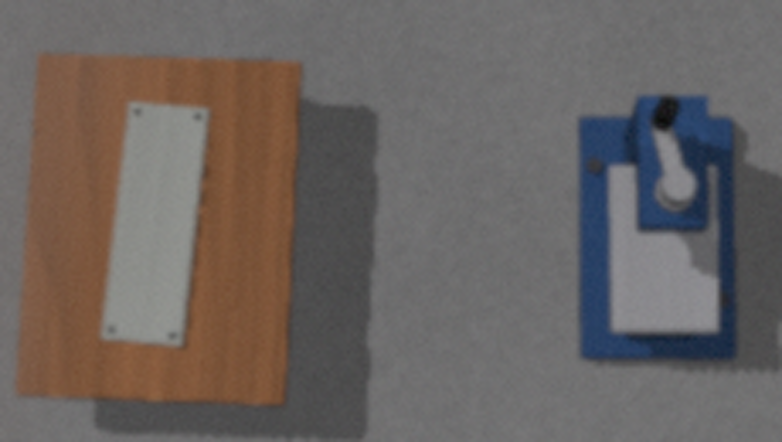

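Confirmed: the bare aluminium panel is on the riser, at crop (155,222). The blue clamp with its steel bed is at crop (660,240). I'll write the move helper and start.

```bash
cat >> h.py <<'E'
def go(x,y,z,yaw,base=None):
    """shift (mm, tool axes) and turn (deg) from the present pose, or from base=(x,y,z,yaw), to a tool-down pose; tool x axis at yaw deg; mm"""
    if base is None:
        s=manip.read_state(); p=np.array(s['tcp_pos'])*1000; M=R.from_quat(s['orientation'])
    else:
        p=np.array(base[:3],float); M=R.from_euler('z',base[3],degrees=True)*R.from_euler('x',180,degrees=True)
    T=R.from_euler('z',yaw,degrees=True)*R.from_euler('x',180,degrees=True)
    t=(M.inv()*T).as_rotvec(degrees=True)
    print('turn',np.round(t,2),'shift',np.round(M.inv().apply(np.array([x,y,z])-p),1)); return (x,y,z,yaw)
E
python3 - <<'E'
from h import *
b=go(172.8,-521.7,290,-6.9)
b=go(400,-240,290,-6.9,b); b=go(560,0,290,-6.9,b); b=go(719.5,176.5,200,-6.9,b); go(719.5,176.5,72,-6.9,b)
E
```

```text
turn [-1.200e-01  1.000e-02  2.522e+01] shift [ -0.   -0.1 -59.8]
turn [0. 0. 0.] shift [ 191.7 -307.    -0. ]
turn [0. 0. 0.] shift [ 130.  -257.5   -0. ]
turn [0. 0. 0.] shift [ 137.1 -194.4   90. ]
turn [0. 0. 0.] shift [  0.  -0. 128.]
```

>>> apply_moves(
  steps=[
    [0,0,8,0,0,-20,0],
    [0,0,16,0,0,-60,0],
    [0,0,25.2,0,0,-60,0],
    [0,0,25.2,0,0,-60,100],
    [0,0,25.2,0,0,-60,100],
  ],
)

```text
time_s: 0.6
tcp_pos: [0.1728, -0.5217, 0.29]
orientation: [0.998, -0.059, -0.0, -0.001]
contact_force: [-0.3, 0.6, 0.0]
opening: 0.0594
grasp_force: 0.0
```

>>> apply_moves(
  steps=[
    [0,0,0,25,-40,0,100],
    [0,0,0,51,-82,0,100],
    [0,0,0,77,-123,0,100],
    [0,0,0,102,-164,0,100],
    [0,0,0,128,-205,0,100],
  ],
)

```text
time_s: 1.1
tcp_pos: [0.3249, -0.3318, 0.2896]
orientation: [0.998, -0.059, -0.001, -0.001]
contact_force: [1.7, -0.2, 0.1]
opening: 0.052
grasp_force: 0.0
```

>>> apply_moves(
  steps=[
    [0,0,0,25,-40,0,100],
    [0,0,0,51,-82,0,100],
    [0,0,0,74,-125,0,100],
    [0,0,0,97,-167,0,100],
    [0,0,0,119,-210,0,100],
  ],
)

```text
time_s: 1.6
tcp_pos: [0.4681, -0.1376, 0.2896]
orientation: [0.998, -0.059, -0.001, -0.0]
contact_force: [0.6, -1.1, -0.2]
opening: 0.0519
grasp_force: 0.0
```

>>> apply_moves(
  steps=[
    [0,0,0,25,-42,0,100],
    [0,0,0,50,-84,0,100],
    [0,0,0,75,-126,0,100],
    [0,0,0,100,-160,0,100],
    [0,0,0,110,-160,0,100],
  ],
)

```text
time_s: 2.1
tcp_pos: [0.5973, 0.0104, 0.2882]
orientation: [0.998, -0.056, -0.002, -0.001]
contact_force: [-0.8, 0.4, 0.2]
opening: 0.0518
grasp_force: 0.0
```

```bash
python3 - <<'E'
from h import *
s=manip.read_state();print(s['time_s'],s['tcp_pos'],s['qpos'],s['opening'])
go(719.5,176.5,200,-6.9);go(719.5,176.5,75,-6.9)
E
```

```text
2.1 [0.5972585  0.01038204 0.28816798] [-7.84422931e-02  1.94108271e-01  1.13903107e+00  1.75187978e-03
  1.81294539e+00  1.60402405e+00] 0.0517744095376614
turn [-0.09  0.26  0.53] shift [ 103.4 -178.5   88. ]
turn [-0.09  0.26  0.53] shift [ 104.  -178.3  213. ]
```

>>> apply_moves(
  steps=[
    [0,0,0,20,-40,0,150],
    [0,0,0,40,-80,10,150],
    [0,0,0,62,-120,25,150],
    [0,0,0,84,-155,45,150],
    [0,0,0,103,-178,70,150],
  ],
)

```text
time_s: 2.6
tcp_pos: [0.7205, 0.1721, 0.2197]
orientation: [0.998, -0.058, -0.0, 0.0]
contact_force: [0.4, -0.7, 0.1]
opening: 0.0352
grasp_force: 0.0
```

>>> apply_moves(
  steps=[
    [0,0,0,0,0,15,150],
    [0,0,0,0,0,15,150],
    [0,0,0,0,0,15,150],
  ],
)

```text
time_s: 2.9
tcp_pos: [0.7192, 0.1688, 0.2061]
orientation: [0.998, -0.06, -0.001, 0.0]
contact_force: [-0.8, 0.2, 0.8]
opening: 0.0352
grasp_force: 0.0
```

```bash
python3 - <<'E'
from h import *
s=manip.read_state();print(s['time_s'],s['tcp_pos'],s['opening'])
go(719.5,176.5,90,-6.9);go(719.5,176.5,70,-6.9)
E
```

```text
2.9 [0.71919128 0.16878655 0.206143  ] 0.035154816588121585
turn [ 0.06  0.08 -0.02] shift [ -0.5  -7.8 116.1]
turn [ 0.06  0.08 -0.02] shift [ -0.4  -7.8 136.1]
```

>>> apply_moves(
  steps=[
    [0,0,0,0,-8,35,150],
    [0,0,0,0,-8,70,150],
    [0,0,0,0,-8,105,150],
    [0,0,0,0,-8,118,150],
    [0,0,0,0,-8,118,150],
  ],
)

```text
time_s: 3.4
tcp_pos: [0.7196, 0.177, 0.0874]
orientation: [0.998, -0.06, -0.001, 0.0]
contact_force: [-0.8, 0.4, -0.1]
opening: 0.0348
grasp_force: 0.0
```

```bash
python3 - <<'E'
from h import *
p,d=shot('scene','s1'); q,_=shot('top','t1')
a=np.hstack([cv2.resize(p[180:310,350:500],(400,347)),cv2.resize(q[140:270,175:325],(400,347))])
cv2.imwrite('pics/c1.png',a[:,:,::-1])
s=manip.read_state();print(s['tcp_pos'],s['contact_force'])
E
```

```text
[0.72194366 0.17780298 0.09164172] [-0.0405179   0.34436679  0.66318953]
```

View pics/c1.png

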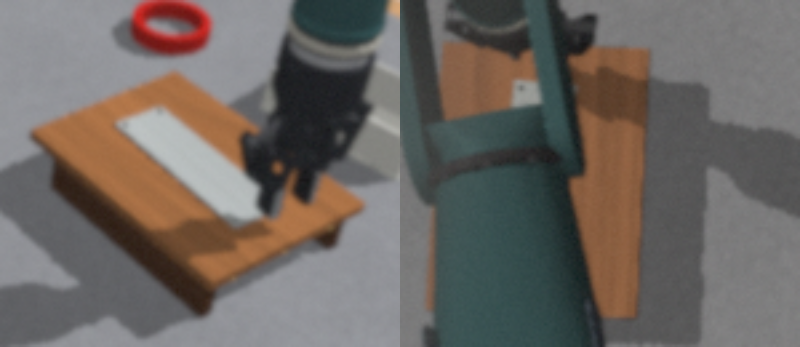

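The scene view shows the two fingertips behind the panel's far edge, at about crop (270,200), above the riser. Next I'll lower them until they touch.

>>> apply_moves(
  steps=[
    [0,0,0,0,0,8,150],
    [0,0,0,0,0,16,150],
    [0,0,0,0,0,20,150],
    [0,0,0,0,0,24,150],
    [0,0,0,0,0,24,150],
  ],
)

```text
time_s: 4.0
tcp_pos: [0.7202, 0.1783, 0.063]
orientation: [0.998, -0.06, -0.001, 0.0]
contact_force: [-0.0, -0.2, 0.4]
opening: 0.0348
grasp_force: 0.0
```

```bash
python3 - <<'E'
from h import *
s=manip.read_state();print(s['tcp_pos'],s['contact_force'])
E
```

```text
[0.72018026 0.1782535  0.06303894] [-0.03992689 -0.23199492  0.43620498]
```

>>> apply_moves(
  steps=[
    [0,0,0,0,0,1,150],
    [0,0,0,0,0,2,150],
    [0,0,0,0,0,2,150],
  ],
)

```text
time_s: 4.3
tcp_pos: [0.7208, 0.1783, 0.0623]
orientation: [0.998, -0.06, 0.0, 0.0]
contact_force: [0.1, 0.2, 0.8]
opening: 0.0353
grasp_force: 0.0
```

>>> apply_moves(
  steps=[
    [0,0,0,0,0,1,150],
    [0,0,0,0,0,2,150],
    [0,0,0,0,0,2,150],
  ],
)

```text
time_s: 4.6
tcp_pos: [0.7206, 0.1783, 0.0601]
orientation: [0.998, -0.06, -0.0, 0.0]
contact_force: [0.4, 1.2, -0.3]
opening: 0.0348
grasp_force: 0.0
```

>>> apply_moves(
  steps=[
    [0,0,0,0,0,1,150],
    [0,0,0,0,0,1,150],
  ],
)

```text
time_s: 4.8
tcp_pos: [0.7208, 0.1783, 0.0593]
orientation: [0.998, -0.06, 0.0, 0.0]
contact_force: [-0.7, -0.8, -0.7]
opening: 0.035
grasp_force: 0.0
```

>>> apply_moves(
  steps=[
    [0,0,0,0,0,1,150],
    [0,0,0,0,0,2,150],
    [0,0,0,0,0,2,150],
  ],
)

```text
time_s: 5.1
tcp_pos: [0.7209, 0.1783, 0.0592]
orientation: [0.998, -0.06, 0.001, -0.0]
contact_force: [-3.1, -0.6, 5.1]
opening: 0.0351
grasp_force: 2.8
```

>>> apply_moves(
  steps=[
    [0,0,0,0,0,1,150],
    [0,0,0,0,0,1,150],
  ],
)

```text
time_s: 5.3
tcp_pos: [0.7209, 0.1783, 0.0592]
orientation: [0.998, -0.06, 0.001, -0.0]
contact_force: [-4.4, -0.6, 7.7]
opening: 0.0352
grasp_force: 4.0
```

>>> apply_moves(
  steps=[
    [0,0,0,0,0,1,150],
    [0,0,0,0,0,1,150],
  ],
)

```text
time_s: 5.5
tcp_pos: [0.7209, 0.1783, 0.0592]
orientation: [0.998, -0.06, 0.001, -0.0]
contact_force: [-4.9, -0.8, 10.6]
opening: 0.0352
grasp_force: 5.3
```

>>> apply_moves(
  steps=[
    [0,0,0,0,0,-5,150],
    [0,0,0,-5,0,-5,150],
    [0,0,0,-12,0,-5,150],
    [0,0,0,-22,0,-5,150],
    [0,0,0,-32,0,-5,150],
  ],
)

```text
time_s: 6.0
tcp_pos: [0.688, 0.1822, 0.0596]
orientation: [0.998, -0.06, -0.0, 0.0]
contact_force: [0.8, 0.3, 0.4]
opening: 0.0351
grasp_force: 0.3
```

>>> apply_moves(
  steps=[
    [0,0,0,-10,0,0,150],
    [0,0,0,-20,0,0,150],
    [0,0,0,-28,0,0,150],
    [0,0,0,-28,0,0,150],
  ],
)

```text
time_s: 6.4
tcp_pos: [0.6598, 0.1858, 0.0602]
orientation: [0.998, -0.06, -0.0, 0.0]
contact_force: [-0.9, -0.3, -0.1]
opening: 0.0349
grasp_force: 0.0
```

```bash
python3 - <<'E'
from h import *
p,d=shot('scene','s2')
cv2.imwrite('pics/c2.png',cv2.resize(p[180:310,350:500],(600,520))[:,:,::-1])
E
```

```text
(no output)
```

View pics/c2.png

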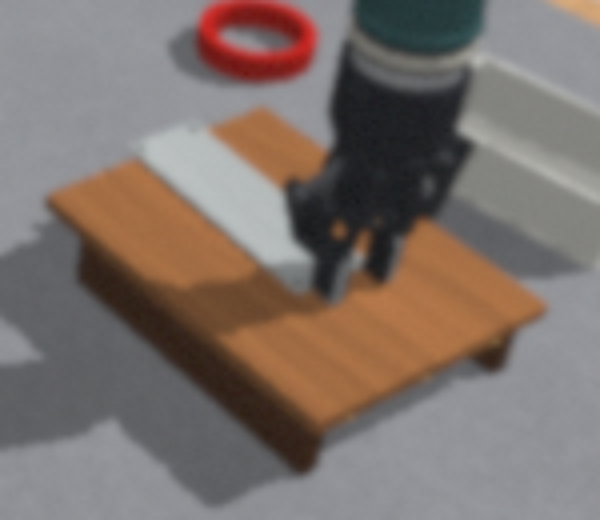

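The fingers push the panel squarely, and its near edge is now at the riser's front edge (crop 140,145). I'll push another 50 mm or so.

>>> apply_moves(
  steps=[
    [0,0,0,-10,0,0,150],
    [0,0,0,-20,0,0,150],
    [0,0,0,-30,0,0,150],
    [0,0,0,-40,0,0,150],
    [0,0,0,-46,0,0,150],
  ],
)

```text
time_s: 6.95
tcp_pos: [0.6142, 0.1912, 0.0603]
orientation: [0.998, -0.06, -0.0, 0.0]
contact_force: [0.5, 0.7, 0.9]
opening: 0.0353
grasp_force: 0.2
```

>>> apply_moves(
  steps=[
    [0,0,0,-3,0,0,150],
    [0,0,0,-3,0,0,150],
    [0,0,0,5,0,0,150],
    [0,0,0,10,0,-5,150],
    [0,0,0,10,0,-50,150],
  ],
)

```text
time_s: 7.45
tcp_pos: [0.6223, 0.1884, 0.103]
orientation: [0.998, -0.06, -0.007, 0.002]
contact_force: [0.7, 0.4, -1.3]
opening: 0.0349
grasp_force: 0.0
```

>>> apply_moves(
  steps=[
    [0,0,0,0,0,-50,0],
    [0,0,0,0,50,-90,0],
    [0,0,0,0,100,-100,0],
    [0,0,0,0,145,-100,0],
    [0,0,0,0,150,-100,0],
  ],
)

```text
time_s: 7.95
tcp_pos: [0.6083, 0.036, 0.2127]
orientation: [0.998, -0.063, 0.002, 0.001]
contact_force: [0.8, 0.3, 0.6]
opening: 0.0859
grasp_force: 0.0
```

```bash
python3 - <<'E'
from h import *
p,d=shot('scene','s3');q,_=shot('top','t3')
a=np.hstack([cv2.resize(p[180:310,350:500],(400,347)),cv2.resize(q[140:290,150:323],(400,347))])
cv2.imwrite('pics/c3.png',a[:,:,::-1])
from meas import rect
hsv=cv2.cvtColor(q,cv2.COLOR_RGB2HSV);S,V=hsv[:,:,1],hsv[:,:,2]
w=np.zeros((480,640),bool);w[190:290,200:250]=1
rect(w&(S<40)&(V>125),'top',.063,'panel')
s=manip.read_state();print(s['time_s'],s['tcp_pos'])
E
```

```text
panel c mm [508.9 203.3] size [ 65.9 186.6] long-axis yaw -5.81
8.05 [0.60802145 0.03854086 0.21092989]
```

View pics/c3.png

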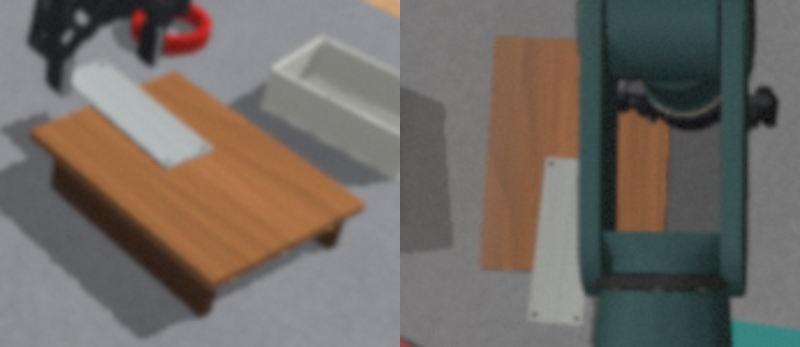

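The left view shows the panel lying flat with its near end well out over the front edge. In the top view the arm hides its right side. I'll retreat towards the base and re-measure.

>>> apply_moves(
  steps=[
    [0,0,0,-45,-8,-10,0],
    [0,0,0,-92,-16,-20,0],
    [0,0,0,-138,-24,-30,0],
    [0,0,0,-184,-32,-40,0],
    [0,0,0,-230,-40,-40,0],
  ],
)

```text
time_s: 8.55
tcp_pos: [0.3829, 0.1101, 0.2516]
orientation: [0.998, -0.059, 0.001, -0.001]
contact_force: [-0.1, 1.5, 1.4]
opening: 0.0854
grasp_force: 0.0
```

>>> apply_moves(
  steps=[
    [0,0,0,-40,-5,0,0],
    [0,0,0,-50,-5,0,0],
  ],
)

```text
time_s: 8.75
tcp_pos: [0.3321, 0.1212, 0.2508]
orientation: [0.998, -0.058, 0.0, -0.001]
contact_force: [0.9, -0.0, -0.9]
opening: 0.0858
grasp_force: 0.0
```

```bash
python3 - <<'E'
from h import *
q,_=shot('top','t4')
from meas import rect
hsv=cv2.cvtColor(q,cv2.COLOR_RGB2HSV);S,V=hsv[:,:,1],hsv[:,:,2]
w=np.zeros((480,640),bool);w[190:300,195:250]=1
m=w&(S<45)&(V>128)
print([ (int(u),int(v)) for v,u in (np.argwhere(m).min(0),np.argwhere(m).max(0))],m.sum())
rect(m,'top',.063,'panel')
cv2.imwrite('pics/c4.png',np.hstack([cv2.resize(q[140:320,150:390],(480,360))[:,:,::-1],cv2.resize(np.dstack([m*255]*3).astype(np.uint8)[190:310,180:260],(240,360))]))
s=manip.read_state();print(s['time_s'],s['tcp_pos'])
E
```

```text
[(205, 208), (235, 280)] 1650
panel c mm [512.  201.8] size [ 60.4 179.7] long-axis yaw -6.36
8.8 [0.3324389  0.12088595 0.25086394]
```

View pics/c4.png

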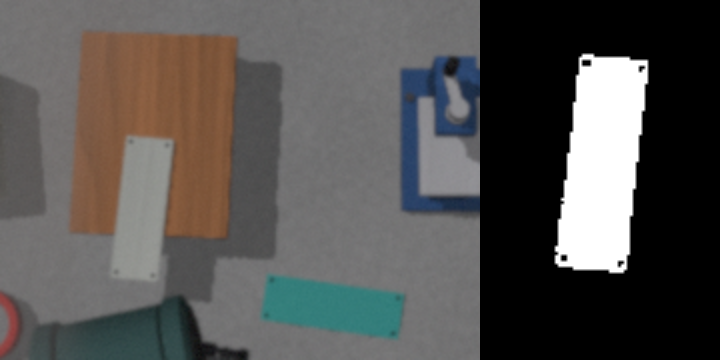

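The panel is unobstructed now: its centre is at (512,202) mm, yaw -6.4°, with a jut of about 55 mm. I'll grip its near end, tool down.

>>> apply_moves(
  steps=[
    [0,0,0,34,-34,0,0],
    [0,0,0,70,-67,0,0],
    [0,0,0,100,-95,20,0],
    [0,0,-0.3,107,-101,60,0],
    [0,0,-0.3,107,-101,100,0],
  ],
)

```text
time_s: 9.3
tcp_pos: [0.456, 0.2085, 0.1483]
orientation: [0.998, -0.057, 0.0, -0.0]
contact_force: [-0.5, 0.3, -0.2]
opening: 0.0855
grasp_force: 0.0
```

>>> apply_moves(
  steps=[
    [0,0,0,0,0,20,0],
    [0,0,0,0,0,20,0],
    [0,0,0,0,0,20,0],
  ],
)

```text
time_s: 9.6
tcp_pos: [0.4539, 0.207, 0.1301]
orientation: [0.998, -0.057, -0.0, 0.0]
contact_force: [0.8, -0.2, 0.7]
opening: 0.0852
grasp_force: 0.0
```

```bash
python3 - <<'E'
from h import *
s=manip.read_state();print(s['time_s'],s['tcp_pos'])
go(450.4,208.7,40,-6.4)
E
```

```text
9.6 [0.45394861 0.20700911 0.13006858]
turn [ 0.01  0.04 -0.16] shift [-3.7 -1.3 90.1]
```

>>> apply_moves(
  steps=[
    [0,0,0,-4,-1,20,0],
    [0,0,0,-4,-1,45,0],
    [0,0,0,-4,-1,70,0],
    [0,0,0,-4,-1,90,0],
    [0,0,0,-4,-1,90,0],
  ],
)

```text
time_s: 10.1
tcp_pos: [0.4489, 0.2079, 0.0395]
orientation: [0.998, -0.057, -0.001, 0.0]
contact_force: [-0.6, 0.1, -1.1]
opening: 0.0854
grasp_force: 0.0
```

>>> apply_moves(
  steps=[
    [0,0,0,0,0,0,40],
    [0,0,0,0,0,0,70],
    [0,0,0,0,0,0,110],
    [0,0,0,0,0,0,140],
    [0,0,0,0,0,0,140],
  ],
  newtons=60,
)

```text
time_s: 10.6
tcp_pos: [0.4512, 0.2086, 0.0427]
orientation: [0.998, -0.057, 0.002, -0.001]
contact_force: [-0.3, 0.3, 4.8]
opening: 0.0577
grasp_force: 62.8
```

>>> apply_moves(
  steps=[
    [0,0,0,0,0,0,255],
    [0,0,0,0,0,-5,255],
    [0,0,0,0,0,-12,255],
    [0,0,0,0,0,-20,255],
    [0,0,0,0,0,-30,255],
  ],
  newtons=90,
)

```text
time_s: 11.1
tcp_pos: [0.4488, 0.2078, 0.0704]
orientation: [0.998, -0.057, -0.001, 0.0]
contact_force: [-0.3, -0.8, 0.7]
opening: 0.056
grasp_force: 95.3
```

```bash
python3 - <<'E'
from h import *
p,d=shot('scene','s5');s=manip.read_state();print(s['tcp_pos'],s['opening'],s['grasp_force'],s['contact_force'],s['torque'])
cv2.imwrite('pics/c5.png',cv2.resize(p[150:300,330:510],(720,600))[:,:,::-1])
E
```

```text
[0.45029536 0.20833545 0.07274724] 0.05662790027132346 95.29822826385498 [1.33174774 0.19647628 0.38736326] [0.00345781 0.00173493 0.02273628]
```

View pics/c5.png

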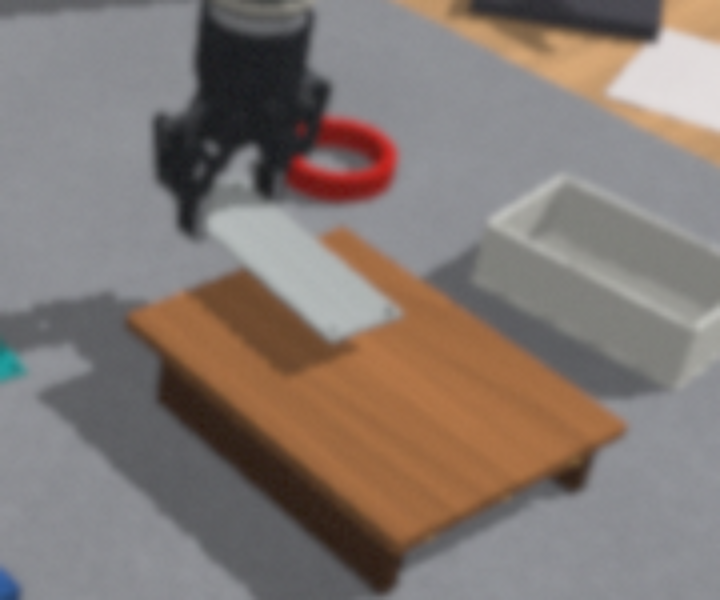

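The panel is lifted off the riser, with its shadow detached at about crop (290,340). I'll check its tilt from the depth.

```bash
cat > tilt.py <<'E'
from h import *
def tilt(name,u0,u1,v0,v1,zmin,zmax):
    z=np.load(name+'.npz');p,d=z['p'],z['d'];hsv=cv2.cvtColor(p,cv2.COLOR_RGB2HSV)
    C=cloud('scene',d);w=np.zeros((480,640),bool);w[v0:v1,u0:u1]=1
    m=w&(hsv[:,:,1]<45)&(hsv[:,:,2]>120)&(C[:,:,2]>zmin)&(C[:,:,2]<zmax)
    m=cv2.erode(m.astype(np.uint8),np.ones((3,3)))>0
    X=C[m];
    for _ in range(3):
        c=X.mean(0);n=np.linalg.svd(X-c)[2][2];n*=np.sign(n[2]);e=(X-c)@n;X=X[abs(e)<3*e.std()+1e-4]
    f=X[:,:2].astype(np.float32)*1000
    print(len(X),'c',np.round(c*1000,1),'normal',np.round(n,3),'rms',e.std(),'rect',cv2.minAreaRect(f))
E
python3 - <<'E'
from tilt import tilt
tilt('s5',380,432,198,236,.075,.13)
E
```

```text
596 c [524.2 194.6  87.2] normal [0.015 0.013 1.   ] rms 0.0013597961404877101 rect ((518.437744140625, 196.66355895996094), (55.63811492919922, 159.1919708251953), 80.92475891113281)
```

```bash
python3 - <<'E'
from h import *
for f in('top0','t4'):
    p=np.load(f+'.npz')['p'];b=p.astype(float);g=b[:,:,2]-b[:,:,0]  # blue minus red
    g=cv2.resize(g[160:255,340:410],None,fx=8,fy=8,interpolation=cv2.INTER_CUBIC)
    U=lambda u:340+(u+.5)/8-.5
    Vv=lambda v:160+(v+.5)/8-.5
    pts={'L':[], 'R':[], 'F':[]}
    out=[]
    t=20
    rows=range(int((222-160)*8),int((234-160)*8),4)
    c0=(374-340)*8
    for v in rows:
        r=g[v]; i=c0
        while r[i]<t:i-=1
        pts['L'].append((U(i+.5),Vv(v))); i=c0
        while r[i]<t:i+=1
        pts['R'].append((U(i-.5),Vv(v)))
    for u in range((364-340)*8,(386-340)*8,4):
        c=g[:,u]; i=(225-160)*8
        while c[i]<t:i+=1
        pts['F'].append((U(u),Vv(i-.5)))
        while c[i]>t:i+=1
        out.append((U(u),Vv(i-.5)))
    W={k:onplane('top',v,.06)[:,:2]*1000 for k,v in pts.items()}; W['foot']=onplane('top',out,.014)[:,:2]*1000
    for k,X in W.items():
        vx,vy,x0,y0=cv2.fitLine(X.astype(np.float32),cv2.DIST_HUBER,0,.01,.01).ravel()
        print(f,k,np.round((x0,y0),1),'yaw',round(np.degrees(np.arctan(vy/vx)),2) if k in'LR' else round(-np.degrees(np.arctan(vx/vy)),2))
    # knob
    h=cv2.cvtColor(p,cv2.COLOR_RGB2HSV); m=np.zeros((480,640),np.uint8);m[162:185,362:392]=1;m&=(h[:,:,2]<50)
    ys,xs=np.nonzero(m);print('knob top px',xs.mean(),ys.mean(),np.round(onplane('top',[(xs.mean(),ys.mean())],.200)*1000,1))
p,d=shot('scene','s6');h=cv2.cvtColor(p,cv2.COLOR_RGB2HSV);m=np.zeros((480,640),np.uint8);m[255:290,312:335]=1;m&=(h[:,:,2]<50)
ys,xs=np.nonzero(m);print('scene knob px',xs.mean(),ys.mean(),len(xs),np.round(onplane('scene',[(xs.mean(),ys.mean())],.185)*1000,1))
E
```

```text
top0 L [ 542.8 -148.1] yaw -1.98
top0 R [ 543.3 -231.3] yaw -1.35
top0 F [ 515.7 -189.1] yaw -1.0
top0 foot [ 504.4 -187.8] yaw -1.08
knob top px 375.17021276595744 173.19148936170214 [[ 649.1 -178.6  200. ]]
t4 L [ 546.9 -148.2] yaw -2.23
t4 R [ 547.1 -230.8] yaw -1.77
t4 F [ 516.  -186.1] yaw -1.42
t4 foot [ 504.3 -190.9] yaw -0.72
knob top px 375.3181818181818 173.1590909090909 [[ 649.2 -179.   200. ]]
scene knob px 322.19101123595505 271.5280898876405 89 [[ 652.2 -183.9  185. ]]
```

>>> apply_moves(
  steps=[
    [0,0,0,0,0,-20,255],
    [0,0,0,0,0,-45,255],
    [0,0,0,-5,15,-60,255],
    [0,0,0,-10,40,-60,255],
    [0,0,0,-10,75,-60,255],
  ],
)

```text
time_s: 11.7
tcp_pos: [0.4307, 0.1349, 0.131]
orientation: [0.998, -0.056, 0.001, -0.0]
contact_force: [0.9, -0.1, -1.5]
opening: 0.0567
grasp_force: 95.5
```

>>> apply_moves(
  steps=[
    [0,0,0,0,38,0,255],
    [0,0,-1,0,76,0,255],
    [0,0,-2,0,114,0,255],
    [0,0,-3,0,152,0,255],
    [0,0,-4,0,190,0,255],
  ],
)

```text
time_s: 12.2
tcp_pos: [0.4085, -0.0555, 0.1303]
orientation: [1.0, -0.022, 0.0, 0.0]
contact_force: [0.8, 1.1, 0.1]
opening: 0.0566
grasp_force: 95.5
```

>>> apply_moves(
  steps=[
    [0,0,0,0,35,0,255],
    [0,0,-0.5,0,65,0,255],
    [0,0,-0.7,0,90,0,255],
    [0,0,-0.7,0,105,0,255],
    [0,0,-0.7,0,110,0,255],
  ],
)

```text
time_s: 12.7
tcp_pos: [0.4038, -0.1654, 0.1302]
orientation: [1.0, -0.018, -0.0, 0.0]
contact_force: [-0.5, 0.6, -0.3]
opening: 0.0564
grasp_force: 95.5
```

```bash
python3 - <<'E'
from h import *
s=manip.read_state();print(s['time_s'],s['tcp_pos'],s['opening'],s['grasp_force'])
go(400,-185,130,-1.8)
E
```

```text
12.7 [ 0.40375481 -0.16536974  0.13016928] 0.05638596036113815 95.50710439682007
turn [ 0.01  0.02 -0.22] shift [-3.1 19.8  0.2]
```

>>> apply_moves(
  steps=[
    [0,0,-0.2,-3,12,10,255],
    [0,0,-0.2,-3,20,30,255],
    [0,0,-0.2,-3,20,45,255],
    [0,0,-0.2,-3,20,45,255],
    [0,0,-0.2,-3,20,45,255],
  ],
)

```text
time_s: 13.2
tcp_pos: [0.4004, -0.1833, 0.0854]
orientation: [1.0, -0.014, -0.0, -0.0]
contact_force: [0.1, 0.2, -0.3]
opening: 0.0564
grasp_force: 95.5
```

```bash
python3 - <<'E'
from h import *
p,d=shot('scene','s7');q,e=shot('top','t7')
a=np.hstack([cv2.resize(p[190:340,200:380],(400,333)),cv2.resize(q[150:300,310:490],(400,333))])
cv2.imwrite('pics/c7.png',a[:,:,::-1])
C=cloud('scene',d);T=cloud('top',e)
s=manip.read_state();print(s['time_s'],s['tcp_pos'])
hs=cv2.cvtColor(q,cv2.COLOR_RGB2HSV)
m=(hs[:,:,1]<60)&(T[:,:,2]>.085)&(T[:,:,2]<.12)&(T[:,:,0]>.4)&(T[:,:,0]<.6)&(abs(T[:,:,1]+.19)<.06)
X=T[m];print('top',len(X),X.mean(0),np.linalg.svd(X-X.mean(0))[2][2],X.min(0),X.max(0))
from tilt import tilt
tilt('s7',230,345,220,330,.085,.13)
E
```

```text
13.3 [ 0.40113327 -0.18382889  0.08639034]
top 677 [ 0.52181815 -0.18559781  0.1030709 ] [ 0.029473    0.01915692 -0.99938199] [ 0.46125177 -0.21940407  0.09512072] [ 0.5987229  -0.15663     0.11992956]
961 c [ 478.5 -189.7  102.4] normal [0.012 0.002 1.   ] rms 0.0012841730243401154 rect ((469.8917236328125, -188.29103088378906), (57.31659698486328, 166.88211059570312), 85.50045776367188)
```

View pics/c7.png

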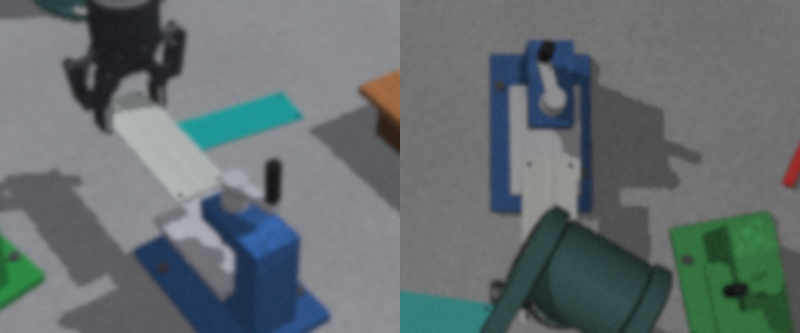

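The panel is held level with its far end over the front of the bed; the far-end holes are at crop (529,163) and (571,165). I'll work out its position across the bed.

```bash
python3 - <<'E'
from h import *
q=np.load('t7.npz')['p'];g=q.astype(int)
h=cv2.cvtColor(q,cv2.COLOR_RGB2HSV)
for v in range(217,246,4): print(v,[int(x) for x in h[v,358:398,1]])
print('V along col 372',[int(x) for x in h[212:236,372,2]],'col 382',[int(x) for x in h[212:236,382,2]])
px=[]
for a in((355,375),(375,395)):
    sub=cv2.resize(q[218:230,a[0]:a[1]],None,fx=8,fy=8,interpolation=cv2.INTER_CUBIC).min(2); 
    _,_,l,_=cv2.minMaxLoc(sub); px.append((a[0]+(l[0]+.5)/8-.5,218+(l[1]+.5)/8-.5,int(sub.min())))
print(px)
E
```

```text
217 [111, 40, 12, 7, 7, 7, 7, 9, 7, 7, 7, 9, 9, 9, 7, 9, 3, 9, 8, 9, 5, 5, 7, 5, 5, 9, 5, 5, 3, 7, 7, 12, 10, 61, 129, 140, 154, 106, 38, 7]
221 [118, 46, 13, 8, 5, 7, 5, 2, 2, 4, 2, 2, 2, 0, 2, 3, 0, 2, 2, 2, 4, 0, 3, 2, 2, 0, 2, 2, 2, 4, 2, 4, 11, 47, 122, 145, 138, 111, 33, 6]
225 [117, 47, 15, 7, 10, 5, 5, 2, 7, 4, 8, 5, 5, 5, 5, 7, 5, 7, 8, 5, 9, 3, 5, 7, 5, 8, 8, 5, 6, 4, 5, 2, 5, 16, 85, 124, 147, 108, 36, 3]
229 [114, 47, 11, 10, 7, 5, 5, 4, 7, 4, 4, 7, 7, 5, 4, 7, 9, 7, 5, 5, 11, 4, 7, 5, 7, 7, 7, 5, 7, 7, 7, 3, 4, 8, 26, 61, 97, 110, 53, 13]
233 [118, 47, 13, 7, 5, 7, 4, 4, 7, 7, 7, 7, 3, 4, 7, 7, 7, 7, 7, 7, 5, 7, 9, 7, 7, 8, 7, 7, 5, 7, 5, 4, 7, 49, 128, 140, 136, 131, 50, 13]
237 [134, 87, 41, 28, 24, 19, 11, 4, 7, 7, 5, 5, 7, 7, 5, 7, 9, 7, 8, 3, 7, 5, 5, 7, 3, 7, 5, 7, 8, 7, 2, 4, 21, 75, 126, 140, 158, 122, 52, 13]
241 [149, 152, 154, 152, 154, 137, 70, 11, 5, 7, 9, 7, 5, 7, 7, 3, 7, 8, 7, 7, 9, 6, 6, 5, 7, 7, 5, 7, 7, 7, 7, 24, 68, 148, 140, 154, 158, 131, 66, 17]
245 [68, 65, 77, 69, 77, 61, 31, 8, 10, 7, 7, 7, 9, 7, 7, 7, 8, 15, 26, 56, 74, 94, 71, 74, 76, 51, 23, 8, 8, 7, 5, 13, 42, 60, 67, 80, 70, 55, 17, 6]
V along col 372 [148, 146, 144, 147, 144, 144, 146, 144, 145, 145, 145, 145, 144, 146, 144, 144, 148, 144, 147, 147, 145, 146, 146, 147] col 382 [117, 127, 138, 136, 139, 141, 142, 147, 145, 145, 146, 147, 151, 149, 149, 150, 149, 150, 151, 148, 149, 150, 149, 150]
[(355.8125, 219.6875, 38), (394.1875, 223.0625, 27)]
```

```bash
python3 - <<'E'
from h import *
print(np.round(onplane('top',[(364.1,241),(389.6,241),(376.9,241),(368.05,223.3),(386.95,224),(377.5,223.6)],.102)*1000,1))
E
```

```text
[[ 505.1 -156.1  102. ]
 [ 503.5 -218.4  102. ]
 [ 504.3 -187.4  102. ]
 [ 548.4 -167.4  102. ]
 [ 545.5 -213.6  102. ]
 [ 547.1 -190.5  102. ]]
```

>>> apply_moves(
  steps=[
    [0,0,0,0,0,15,255],
    [0,0,0,0,0,27,255],
    [0,0,0,10,0,27,255],
    [0,0,0,25,0,27,255],
    [0,0,0,40,0,27,255],
  ],
)

```text
time_s: 13.8
tcp_pos: [0.4418, -0.1852, 0.0589]
orientation: [1.0, -0.015, 0.001, 0.0]
contact_force: [-0.3, -0.4, -0.7]
opening: 0.0563
grasp_force: 95.5
```

>>> apply_moves(
  steps=[
    [0,0,0,12,0,0,255],
    [0,0,0,24,0,0,255],
    [0,0,0,36,0,0,255],
    [0,0,0,42,0,0,255],
    [0,0,0,42,0,0,255],
  ],
)

```text
time_s: 14.3
tcp_pos: [0.4831, -0.1863, 0.0583]
orientation: [1.0, -0.014, -0.0, 0.0]
contact_force: [-0.4, -0.1, -0.5]
opening: 0.0562
grasp_force: 95.5
```

```bash
python3 - <<'E'
from h import *
p,d=shot('scene','s8')
cv2.imwrite('pics/c8.png',cv2.resize(p[220:340,230:370],(700,600),interpolation=cv2.INTER_CUBIC)[:,:,::-1])
s=manip.read_state();print(s['time_s'],s['tcp_pos'],s['contact_force'])
from tilt import tilt
tilt('s8',230,345,220,330,.068,.1)
E
```

```text
14.35 [ 0.48246337 -0.18622713  0.05815716] [-0.51835866 -0.34694427 -0.40914685]
438 c [ 514.8 -194.    76. ] normal [0.008 0.009 1.   ] rms 0.0014038696101197146 rect ((519.9265747070312, -191.21641540527344), (54.816925048828125, 102.85027313232422), 79.62140655517578)
```

View pics/c8.png

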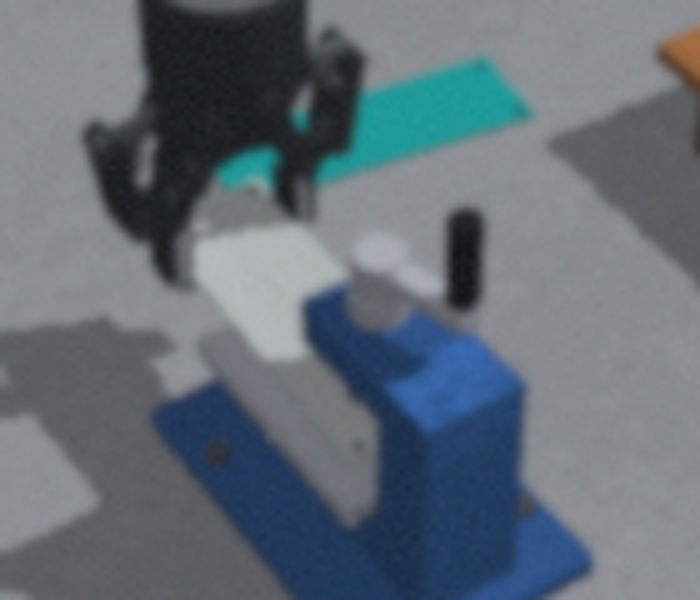

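The panel is under the pad, with one far-end hole visible at crop (358,445), short of the column. I'll lower it until it touches the bed.

>>> apply_moves(
  steps=[
    [0,0,0,0,0,5,255],
    [0,0,0,0,0,8,255],
    [0,0,0,0,0,9,255],
    [0,0,0,0,0,9,255],
  ],
)

```text
time_s: 14.75
tcp_pos: [0.4819, -0.1862, 0.0489]
orientation: [1.0, -0.015, -0.0, -0.0]
contact_force: [-0.6, -0.2, 0.2]
opening: 0.057
grasp_force: 95.5
```

>>> apply_moves(
  steps=[
    [0,0,0,0,0,1,255],
    [0,0,0,0,0,2,255],
    [0,0,0,0,0,2,255],
  ],
)

```text
time_s: 15.05
tcp_pos: [0.4823, -0.1863, 0.0472]
orientation: [1.0, -0.015, -0.0, 0.0]
contact_force: [-0.4, -0.6, -0.3]
opening: 0.0564
grasp_force: 95.5
```

>>> apply_moves(
  steps=[
    [0,0,0,0,0,1,255],
    [0,0,0,0,0,2,255],
    [0,0,0,0,0,2,255],
  ],
)

```text
time_s: 15.35
tcp_pos: [0.4824, -0.1863, 0.0452]
orientation: [1.0, -0.015, -0.0, 0.0]
contact_force: [1.2, 0.1, -1.1]
opening: 0.0565
grasp_force: 95.5
```

>>> apply_moves(
  steps=[
    [0,0,0,2,0,0,255],
    [0,0,0,4,0,0,255],
    [0,0,0,5,0,0,255],
    [0,0,0,5,0,0,255],
  ],
)

```text
time_s: 15.75
tcp_pos: [0.4877, -0.1865, 0.0454]
orientation: [1.0, -0.015, 0.0, 0.0]
contact_force: [-0.2, 0.2, -0.4]
opening: 0.0563
grasp_force: 95.5
```

>>> apply_moves(
  steps=[
    [0,0,0,0,0,1,255],
    [0,0,0,0,0,2,255],
    [0,0,0,0,0,2,255],
  ],
)

```text
time_s: 16.05
tcp_pos: [0.4876, -0.1865, 0.0438]
orientation: [1.0, -0.015, 0.0, 0.0]
contact_force: [-0.8, 0.8, 1.9]
opening: 0.0564
grasp_force: 95.7
```

>>> apply_moves(
  steps=[
    [0,0,0,1,0,0,255],
    [0,0,0,2,0,0,255],
    [0,0,0,2,0,0,255],
  ],
)

```text
time_s: 16.35
tcp_pos: [0.4897, -0.1866, 0.0437]
orientation: [1.0, -0.015, 0.0, 0.0]
contact_force: [-1.5, -0.0, 3.9]
opening: 0.0563
grasp_force: 95.8
```

>>> apply_moves(
  steps=[
    [0,0,0,1,0,0,255],
    [0,0,0,2,0,0,255],
    [0,0,0,2,0,0,255],
  ],
)

```text
time_s: 16.65
tcp_pos: [0.4915, -0.1867, 0.0436]
orientation: [1.0, -0.015, 0.0, 0.0]
contact_force: [-1.6, 0.3, 4.1]
opening: 0.0562
grasp_force: 95.9
```

>>> apply_moves(
  steps=[
    [0,0,0,1,0,0,255],
    [0,0,0,2,0,0,255],
    [0,0,0,2,0,0,255],
  ],
)

```text
time_s: 16.95
tcp_pos: [0.4916, -0.1867, 0.0435]
orientation: [1.0, -0.015, -0.002, 0.0]
contact_force: [-7.4, -0.2, 8.4]
opening: 0.056
grasp_force: 96.2
```

```bash
python3 - <<'E'
from h import *
s=manip.read_state();print(s['tcp_pos'],s['contact_force'])
q,e=shot('top','t9');p,d=shot('scene','s9')
from tilt import tilt
tilt('s9',230,345,220,330,.055,.09)
E
```

```text
[ 0.49157279 -0.18669079  0.04350734] [-7.35278148 -0.1706599   8.39470503]
482 c [ 530.5 -201.    61.8] normal [-0.022 -0.034  0.999] rms 0.0016121037191744588 rect ((541.51806640625, -203.40187072753906), (56.99171829223633, 157.46652221679688), 68.06609344482422)
```

Home against the column (fx jumped to -7 N). I'll ease off and release.

>>> apply_moves(
  steps=[
    [0,0,0,-1,0,0,255],
    [0,0,0,-2,0,1,255],
    [0,0,0,-2,0,1,255],
  ],
  newtons=40,
)

```text
time_s: 17.35
tcp_pos: [0.4916, -0.1867, 0.0433]
orientation: [1.0, -0.015, 0.0, 0.0]
contact_force: [-2.6, 1.0, 7.7]
opening: 0.0564
grasp_force: 96.1
```

>>> apply_moves(
  steps=[
    [0,0,0,0,0,0,60],
    [0,0,0,0,0,0,0],
    [0,0,0,0,0,0,0],
    [0,0,0,0,0,0,0],
    [0,0,0,0,0,0,0],
  ],
)

```text
time_s: 17.85
tcp_pos: [0.4913, -0.1865, 0.042]
orientation: [1.0, -0.015, -0.0, -0.0]
contact_force: [-0.2, -0.4, -0.6]
opening: 0.0852
grasp_force: 0.0
```

>>> apply_moves(
  steps=[
    [0,0,0,0,0,-10,0],
    [0,0,0,0,0,-40,0],
    [0,0,0,-15,0,-85,0],
    [0,0,0,-35,0,-130,0],
    [0,0,0,-70,0,-160,0],
  ],
)

```text
time_s: 18.35
tcp_pos: [0.4226, -0.1851, 0.2069]
orientation: [1.0, -0.014, 0.003, 0.002]
contact_force: [-0.3, -0.9, -0.1]
opening: 0.0854
grasp_force: 0.0
```

```bash
python3 - <<'E'
from h import *
s=manip.read_state();print(s['time_s'],s['tcp_pos'],s['contact_force'],s['opening'])
q,e=shot('top','t10');p,d=shot('scene','s10')
a=np.hstack([cv2.resize(p[210:345,230:370],(400,386),interpolation=cv2.INTER_CUBIC),cv2.resize(q[150:285,310:450],(400,386),interpolation=cv2.INTER_CUBIC)])
cv2.imwrite('pics/c10.png',a[:,:,::-1])
E
```

```text
18.35 [ 0.4226057  -0.18511643  0.20686403] [-0.27276318 -0.90922352 -0.07650929] 0.08536234238807609
```

View pics/c10.png

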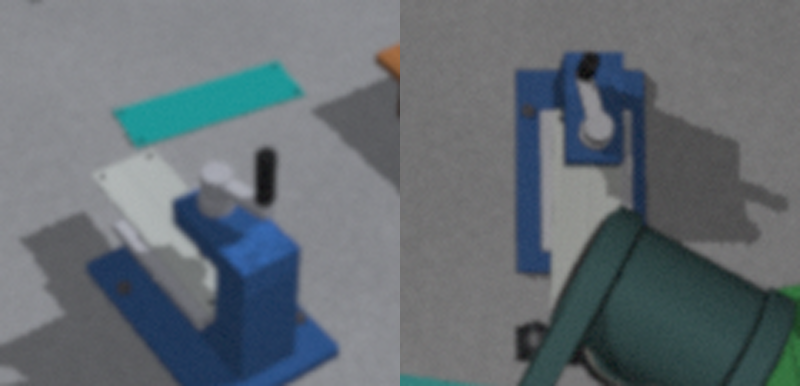

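The panel lies released on the bed with its far end at the column, and the jaw is open. In the left view its near-end holes are at crop (102,177) and (150,156). I'll check those numerically and triangulate the knob and the screw axis.

```bash
python3 - <<'E'
from h import *
p=np.load('s10.npz')['p'];g=p.min(2)
H=onplane('scene',[(265.7,271.9),(282.5,264.6)],.063)*1000;print('near holes',np.round(H,1),H.mean(0))
def c(f,n,box,cl=50):
    im=np.load(f+'.npz')['p'];h=cv2.cvtColor(im,cv2.COLOR_RGB2HSV);m=np.zeros((480,640),bool);m[box[2]:box[3],box[0]:box[1]]=1
    v,u=np.nonzero(m&(h[:,:,2]<cl));return u.mean(),v.mean(),len(u)
a=c('t10','top',(362,392,162,185));b=c('s10','scene',(312,335,255,290));print(a,b)
o1,d1=rays('top',[a[:2]]);o2,d2=rays('scene',[b[:2]]);d1,d2=d1[0],d2[0]
t=np.linalg.lstsq(np.c_[d1,-d2],o2-o1,rcond=None)[0];print('knob',np.round((o1+t[0]*d1)*1000,1),np.round((o2+t[1]*d2)*1000,1))
print('hub',np.round(onplane('top',[(378.95,195.5)],.165)*1000,1), np.round(onplane('scene',[(230+216*.35,210+175*.35)],.165)*1000,1))
go(650.5,-181.5,255,-2)
E
```

```text
near holes [[ 472.3 -210.6   63. ]
 [ 474.1 -163.9   63. ]] [ 473.17625046 -187.22390407   63.        ]
(np.float64(375.25), np.float64(172.9318181818182), 44) (np.float64(322.1978021978022), np.float64(271.42857142857144), 91)
knob [ 653.5 -180.6  184.6] [ 651.5 -183.3  184.4]
hub [[ 604.1 -189.3  165. ]] [[ 614.7 -197.5  165. ]]
turn [ 0.39 -0.61  0.24] shift [229.1 -11.  -42.9]
```

>>> apply_moves(
  steps=[
    [0,0,0,10,0,-30,0],
    [0,0,0,50,-3,-45,0],
    [0,0,0,95,-6,-45,0],
    [0,0,0,140,-8,-45,0],
    [0,0,0,185,-9,-45,0],
  ],
)

```text
time_s: 18.95
tcp_pos: [0.6085, -0.1805, 0.2468]
orientation: [1.0, -0.015, -0.0, -0.0]
contact_force: [-0.2, -0.4, 0.3]
opening: 0.0855
grasp_force: 0.0
```

>>> apply_moves(
  steps=[
    [0,0,0,30,0,0,0],
    [0,0,0,46,0,0,0],
    [0,0,0,46,0,0,0],
    [0,0,0,46,0,0,0],
  ],
)

```text
time_s: 19.35
tcp_pos: [0.6524, -0.1821, 0.2461]
orientation: [1.0, -0.015, -0.001, -0.0]
contact_force: [-0.5, -0.1, 0.2]
opening: 0.0858
grasp_force: 0.0
```

```bash
python3 - <<'E'
from h import *
s=manip.read_state();print(s['time_s'],s['tcp_pos'],s['qpos'])
go(652.5,-182,170,-2)
E
```

```text
19.35 [ 0.65239212 -0.18206437  0.24609585] [-3.55708100e-01  3.78293669e-01  9.91641931e-01 -2.16424728e-04
  1.77386454e+00  1.24411698e+00]
turn [-0.03  0.12  0.33] shift [ 0.3 -0.  76.1]
```

>>> apply_moves(
  steps=[
    [0,0,0,0,0,25,0],
    [0,0,0,0,0,50,0],
    [0,0,0,0,0,70,0],
    [0,0,0,0,0,75,0],
    [0,0,0,0,0,75,120],
  ],
  newtons=20,
)

```text
time_s: 19.85
tcp_pos: [0.6514, -0.1822, 0.1718]
orientation: [1.0, -0.015, -0.001, -0.0]
contact_force: [-0.0, 0.1, 0.4]
opening: 0.0733
grasp_force: 0.0
```

>>> apply_moves(
  steps=[
    [0,0,0,0,0,0,160],
    [0,0,0,0,0,0,190],
    [0,0,0,0,0,0,230],
    [0,0,0,0,0,0,230],
    [0,0,0,0,0,0,230],
  ],
)

```text
time_s: 20.35
tcp_pos: [0.653, -0.1823, 0.1735]
orientation: [1.0, -0.015, 0.001, 0.0]
contact_force: [-1.2, -0.2, 2.8]
opening: 0.0153
grasp_force: 21.6
```

```bash
python3 - <<'E'
from h import *
s=manip.read_state();print(s['time_s'],s['tcp_pos'],s['contact_force'],s['opening'],s['grasp_force'])
E
```

```text
20.35 [ 0.65300536 -0.18234334  0.17349983] [-1.21629341 -0.23974503  2.77317906] 0.015333793531612393 21.59977823495865
```

```bash
python3 - <<'E'
import numpy as np
r=np.radians;P=lambda a:45*np.array([np.cos(r(a-14.8)),np.sin(r(a-14.8))])
for k in range(0,425,75): print(k,[np.round(P(k+15*i)-P(k),1).tolist() for i in range(1,6)])
E
```

```text
0 [[1.5, 11.7], [-0.1, 23.3], [-4.6, 34.1], [-11.8, 43.4], [-21.1, 50.5]]
75 [[-10.9, 4.5], [-22.5, 6.0], [-34.2, 4.4], [-45.0, -0.2], [-54.3, -7.3]]
150 [[-7.1, -9.3], [-11.6, -20.2], [-13.1, -31.9], [-11.5, -43.5], [-7.0, -54.3]]
225 [[7.2, -9.3], [16.5, -16.4], [27.4, -20.9], [39.0, -22.4], [50.7, -20.8]]
300 [[10.8, 4.5], [20.1, 11.7], [27.3, 21.1], [31.7, 31.9], [33.2, 43.6]]
375 [[-1.6, 11.6], [-6.1, 22.5], [-13.3, 31.8], [-22.6, 38.9], [-33.5, 43.3]]
```

>>> apply_moves(
  steps=[
    [0,0,0,1.5,11.7,0,230],
    [0,0,0,-0.1,23.3,0,230],
    [0,0,0,-4.6,34.1,0,230],
    [0,0,0,-11.8,43.4,0,230],
    [0,0,0,-21.1,50.5,0,230],
  ],
)

```text
time_s: 20.85
tcp_pos: [0.6301, -0.2323, 0.1734]
orientation: [1.0, -0.015, 0.001, -0.001]
contact_force: [-0.3, 7.7, 5.8]
opening: 0.0151
grasp_force: 22.0
```

```bash
python3 - <<'E'
from h import *
s=manip.read_state();print(s['time_s'],s['tcp_pos'],s['contact_force'],s['opening'],s['grasp_force'])
p=s['tcp_pos']*1000;v=p[:2]-[609,-192];print(np.hypot(*v),np.degrees(np.arctan2(v[1],v[0])))
E
```

```text
20.85 [ 0.63013334 -0.23233734  0.17343005] [-0.32535292  7.70489785  5.776568  ] 0.015081705488890138 22.035358250141144
45.538103404378184 -62.349276836594406
```

>>> apply_moves(
  steps=[
    [0,0,0,-10.9,4.5,0,230],
    [0,0,0,-22.5,6.0,0,230],
    [0,0,0,-34.2,4.4,0,230],
    [0,0,0,-45,-0.2,0,230],
    [0,0,0,-54.3,-7.3,0,230],
  ],
)

```text
time_s: 21.35
tcp_pos: [0.5774, -0.2244, 0.1735]
orientation: [1.0, -0.015, 0.003, 0.001]
contact_force: [4.7, 2.8, 3.9]
opening: 0.0157
grasp_force: 21.7
```

>>> apply_moves(
  steps=[
    [0,0,0,-7.1,-9.3,0,230],
    [0,0,0,-11.6,-20.2,0,230],
    [0,0,0,-13.1,-31.9,0,230],
    [0,0,0,-11.5,-43.5,0,230],
    [0,0,0,-7,-54.3,0,230],
  ],
)

```text
time_s: 21.85
tcp_pos: [0.5702, -0.1694, 0.1734]
orientation: [1.0, -0.015, 0.0, 0.002]
contact_force: [1.0, -3.4, 5.9]
opening: 0.0149
grasp_force: 22.0
```

```bash
python3 - <<'E'
from h import *
s=manip.read_state();print(s['time_s'],s['tcp_pos'],s['contact_force'],s['opening'],s['grasp_force'])
p=s['tcp_pos']*1000;v=p[:2]-[609,-192];print(np.hypot(*v),np.degrees(np.arctan2(v[1],v[0])))
E
```

```text
21.85 [ 0.57021678 -0.16940979  0.17341174] [ 0.9871053  -3.44008724  5.93884117] 0.014907567542450215 21.975291967391968
44.882685022501875 149.7803179977017
```

>>> apply_moves(
  steps=[
    [0,0,0,7.2,-9.3,0,230],
    [0,0,0,16.5,-16.4,0,230],
    [0,0,0,27.4,-20.9,0,230],
    [0,0,0,39,-22.4,0,230],
    [0,0,0,50.7,-20.8,0,230],
  ],
)

```text
time_s: 22.35
tcp_pos: [0.6211, -0.1488, 0.1734]
orientation: [1.0, -0.014, -0.001, 0.0]
contact_force: [-2.9, -0.4, 9.2]
opening: 0.0152
grasp_force: 22.2
```

>>> apply_moves(
  steps=[
    [0,0,0,10.8,4.5,0,230],
    [0,0,0,20.1,11.7,0,230],
    [0,0,0,27.3,21.1,0,230],
    [0,0,0,31.7,31.9,0,230],
    [0,0,0,33.2,43.6,0,230],
  ],
)

```text
time_s: 22.85
tcp_pos: [0.6533, -0.173, 0.1733]
orientation: [1.0, -0.008, -0.003, -0.02]
contact_force: [-2.9, 60.2, 14.8]
opening: 0.0152
grasp_force: 30.7
```

>>> apply_moves(
  steps=[
    [0,0,0,-1.6,11.6,0,230],
    [0,0,0,-6.1,22.5,0,230],
    [0,0,0,-11.6,30,0,230],
    [0,0,0,-15,33.1,0,230],
    [0,0,0,-16,33.9,0,230],
  ],
)

```text
time_s: 23.35
tcp_pos: [0.6445, -0.1739, 0.1733]
orientation: [0.999, 0.005, 0.004, -0.049]
contact_force: [5.4, 97.9, 15.4]
opening: 0.0154
grasp_force: 49.8
```

```bash
python3 - <<'E'
from h import *
s=manip.read_state();print(s['time_s'],s['tcp_pos'],s['contact_force'],s['opening'],s['grasp_force'])
p=s['tcp_pos']*1000;v=p[:2]-[609,-192];print(np.hypot(*v),np.degrees(np.arctan2(v[1],v[0])))
E
```

```text
23.35 [ 0.64454401 -0.17388278  0.17328766] [ 5.36138889 97.89207797 15.42443998] 0.015394086229737335 49.8441519291373
39.89499042654259 27.008499106381752
```

The crank is blocked at about 350° of turn, which may be its end stop if it didn't start at zero. I'll ease the push off straight away.

>>> apply_moves(
  steps=[
    [0,0,0,8,-25,0,230],
    [0,0,0,12.4,-48,0,230],
    [0,0,0,12.4,-48,0,230],
  ],
)

```text
time_s: 23.65
tcp_pos: [0.646, -0.1712, 0.173]
orientation: [1.0, -0.011, -0.007, -0.004]
contact_force: [-15.0, 13.1, 12.9]
opening: 0.0153
grasp_force: 23.3
```

```bash
python3 - <<'E'
from h import *
s=manip.read_state();print(s['time_s'],s['tcp_pos'],s['contact_force'],s['torque'],s['opening'],s['grasp_force'],s['orientation'])
p=s['tcp_pos']*1000;v=p[:2]-[609,-192];print(np.hypot(*v),np.degrees(np.arctan2(v[1],v[0])))
E
```

```text
23.65 [ 0.64604844 -0.17124829  0.17301282] [-14.96611944  13.14925315  12.94370032] [ 2.09451474  2.10371123 -0.01957068] 0.015272198522092167 23.296380043029785 [ 0.9999109  -0.01071958 -0.00712035 -0.00354638]
42.46434086618494 29.25422841671509
```

>>> apply_moves(
  steps=[
    [0,0,0,0,0,0,100],
    [0,0,0,0,0,0,0],
    [0,0,0,0,0,0,0],
    [0,0,0,0,0,0,0],
  ],
)

```text
time_s: 24.05
tcp_pos: [0.65, -0.1804, 0.1711]
orientation: [1.0, -0.015, -0.001, -0.0]
contact_force: [-0.1, -1.1, -0.1]
opening: 0.0726
grasp_force: 0.0
```

>>> apply_moves(
  steps=[
    [0,0,0,0,0,-30,0],
    [0,0,0,0,0,-70,0],
    [0,0,0,-30,0,-80,0],
    [0,0,0,-75,0,-80,0],
    [0,0,0,-120,0,-80,0],
  ],
)

```text
time_s: 24.55
tcp_pos: [0.5296, -0.177, 0.2524]
orientation: [1.0, -0.015, 0.0, 0.0]
contact_force: [0.4, -0.5, 0.3]
opening: 0.0852
grasp_force: 0.0
```

>>> apply_moves(
  steps=[
    [0,0,0,-45,0,0,0],
    [0,0,0,-90,0,0,0],
    [0,0,0,-120,0,0,0],
    [0,0,0,-120,0,0,0],
  ],
)

```text
time_s: 24.95
tcp_pos: [0.4077, -0.1731, 0.2529]
orientation: [1.0, -0.016, 0.0, 0.0]
contact_force: [0.3, 0.2, 0.3]
opening: 0.0854
grasp_force: 0.0
```

```bash
cat >> h.py <<'E'
def proj(n,X):
    K,k1,o,M=cam(n); r=R.from_matrix(M.T).as_rotvec()
    return cv2.projectPoints(np.array(X,float),r,-M.T@o,K,np.array([k1,0,0,0.]))[0].reshape(-1,2)
E
python3 - <<'E'
from h import *
s=manip.read_state();print(s['time_s'],s['tcp_pos'],s['contact_force'])
p,_=shot('scene','s11');q,_=shot('top','t11')
a=np.load('s10.npz')['p']
def c(im,box,cl=50):
    h=cv2.cvtColor(im,cv2.COLOR_RGB2HSV);m=np.zeros((480,640),bool);m[box[2]:box[3],box[0]:box[1]]=1
    v,u=np.nonzero(m&(h[:,:,2]<cl));return u.mean(),v.mean(),len(u)
k=c(p,(300,345,245,300));print('knob scene',k,onplane('scene',[k[:2]],.185)*1000)
k=c(q,(355,400,155,215));print('knob top',k,onplane('top',[k[:2]],.195)*1000)
D=np.abs(p.astype(int)-a).max(2);
print('diff rows x cols (v282:325,u290:325)');
for v in range(282,322,2): print(v,' '.join('%3d'%x for x in D[v,288:330]))
for z in(.060,.063,.07,.088,.095): print(z,proj('scene',[(.609,-.207,z),(.622,-.200,z),(.596,-.200,z)]).round(1).tolist())
E
```

```text
24.95 [ 0.40774856 -0.17308796  0.25286578] [0.32262716 0.18714087 0.25158211]
knob scene (np.float64(325.3695652173913), np.float64(268.1847826086956), 92) [[ 648.13766576 -172.65186865  185.        ]]
knob top (np.float64(370.29787234042556), np.float64(175.14893617021278), 47) [[ 645.98864628 -167.80684328  195.        ]]
diff rows x cols (v282:325,u290:325)
282   1   3   1   2   3   5   2   2   8   3   4   1   2   1   3   4   1   2   1   2   6  12  16  14  11  18  31  35  41  47  47  30  31  37  32  28   7  15  21  14   6   1
284   1   1   2   3   2   6   8   3   8   1   4   3   1   1   1   2   1   2   6   9  19  20  14   9   5   2   6   7  17  28  35  41  38  29  18  10   7   5   1   4   2   2
286   2   2   2   1   6   2   2   8   4   1   6   8   3   1   2   3   2   8  18  33  38  39  33  31  27  19  13   3   2   4   5  11  18  25  27  13   4   4   3   1   1   2
288   1   1   1   2   3   2   3   2   3   6   3   9   1   7   3   6   1   2   7  15  22  24  33  43  43  43  39  35  28  19   8   2   2   5   2   2   2   2   1   2   1   1
290   3   2   0   1   1   1   3   1   1   7   3 
[... 2276 characters left out ...]
  5   2   3   6   2   4   5   3   2   2   3   3   5   2   2   2   4   3   5   3   1
318   2   4   1   2   5   3   1   1   3   1   3   2   3   1   3   3   2   1   3   1   2   2   2   2   1   2   2   4   4   2   0   1   2   1   1   6   2   4   3   5   5   2
320   1   6   1   2   1   2   3   2   2   2   2   0   2   2   2   2   3   1   3   3   4   2   1   5   1   3   3   3   2   2   4   5   5   2   1   2   2   3   2   4   2   3
0.06 [[300.3, 306.7], [306.4, 308.9], [299.5, 301.8]]
0.063 [[300.3, 305.7], [306.4, 307.9], [299.5, 300.9]]
0.07 [[300.3, 303.5], [306.4, 305.7], [299.5, 298.6]]
0.088 [[300.3, 297.8], [306.4, 299.9], [299.4, 292.9]]
0.095 [[300.3, 295.5], [306.5, 297.6], [299.4, 290.6]]
```

```bash
python3 - <<'E'
from h import *
a=np.load('s10.npz')['p'];p=np.load('s11.npz')['p']
D=np.abs(p.astype(int)-a).max(2);print('panel near end diff max',D[255:285,255:290].max())
for u in(303,305,307,309):
    for n,i in(('s10',a),('s11',p)): print(u,n,[int(x) for x in i[290:314,u].astype(int).sum(1)//3], 'b-r',[int(x) for x in (i[290:314,u,2].astype(int)-i[290:314,u,0])])
E
```

```text
panel near end diff max 7
303 s10 [60, 61, 59, 58, 57, 52, 49, 49, 52, 56, 74, 103, 128, 145, 155, 160, 162, 164, 167, 165, 153, 136, 121, 114] b-r [57, 57, 57, 56, 53, 50, 48, 48, 44, 40, 27, 19, 12, 7, 7, 7, 6, 6, 6, 6, 5, 5, 4, 4]
303 s11 [59, 59, 61, 60, 58, 56, 54, 53, 49, 51, 52, 55, 61, 62, 62, 60, 62, 84, 122, 150, 151, 135, 120, 113] b-r [61, 59, 56, 58, 62, 57, 49, 47, 46, 44, 40, 30, 21, 12, 6, 5, 7, 4, 5, 7, 6, 6, 4, 5]
305 s10 [57, 60, 63, 60, 56, 57, 58, 56, 55, 50, 51, 54, 69, 91, 109, 118, 120, 120, 120, 121, 116, 106, 93, 89] b-r [61, 57, 56, 58, 61, 58, 58, 55, 52, 49, 45, 43, 31, 21, 18, 17, 17, 18, 19, 18, 18, 17, 18, 19]
305 s11 [58, 60, 64, 71, 78, 77, 72, 58, 53, 54, 50, 49, 52, 56, 60, 59, 56, 67, 91, 112, 114, 105, 93, 86] b-r [59, 57, 60, 66, 79, 79, 68, 65, 54, 45, 47, 46, 41, 31, 25, 23, 25, 21, 18, 17, 17, 18, 17, 20]
307 s10 [60, 57, 60, 60, 58, 61, 72, 78, 74, 64, 54, 50, 52, 53, 52, 53, 57, 55, 55, 56, 53, 53, 55, 52] b-r [57, 62, 57, 57, 61, 66, 75, 82, 76, 61, 52, 49, 44, 44, 45, 43, 43, 43, 43, 42, 46, 45, 44, 48]
307 s11 [60, 60, 64, 76, 88, 90, 86, 83, 73, 63, 55, 51, 49, 47, 49, 52, 48, 52, 53, 54, 56, 55, 54, 52] b-r [57, 60, 64, 77, 90, 97, 93, 85, 77, 64, 52, 49, 47, 49, 45, 43, 49, 47, 44, 43, 43, 43, 46, 44]
309 s10 [61, 61, 61, 58, 62, 71, 84, 95, 96, 89, 76, 64, 55, 48, 50, 50, 51, 50, 51, 52, 51, 51, 47, 51] b-r [60, 56, 58, 57, 59, 69, 88, 101, 103, 91, 77, 62, 55, 51, 48, 48, 45, 50, 49, 48, 47, 47, 53, 49]
309 s11 [59, 61, 70, 81, 97, 101, 100, 97, 98, 88, 76, 64, 55, 50, 49, 50, 51, 50, 51, 51, 50, 49, 50, 51] b-r [57, 59, 69, 87, 100, 106, 103, 106, 101, 93, 79, 64, 54, 50, 49, 46, 48, 47, 47, 47, 46, 51, 48, 48]
```

The pad's underside is now at panel level and the panel hasn't moved. To be sure this is the end stop and not a collision of the tool, I'll re-grip the knob at another yaw and push clockwise gently.

```bash
python3 - <<'E'
from h import *
b=go(647,-171,253,23); go(647,-171,173,23,b)
# 12 mm clockwise along the tangent at 29 deg
t=np.array([np.sin(np.radians(25)),-np.cos(np.radians(25))])*12; go(647+t[0],-171+t[1],173,23,(647,-171,173,23))
E
```

```text
turn [  0.05  -0.07 -24.77] shift [236.3  -9.6  -0. ]
turn [0. 0. 0.] shift [-0. -0. 80.]
turn [0. 0. 0.] shift [ 0.4 12.   0. ]
```

>>> apply_moves(
  steps=[
    [0,0,-8,45,-2,0,0],
    [0,0,-16,92,-4,0,0],
    [0,0,-24.7,139,-6,0,0],
    [0,0,-24.7,186,-8,0,0],
    [0,0,-24.7,233,-9.6,0,0],
  ],
)

```text
time_s: 25.55
tcp_pos: [0.6469, -0.1697, 0.2508]
orientation: [0.98, 0.2, -0.0, -0.0]
contact_force: [0.0, -0.1, 0.1]
opening: 0.0854
grasp_force: 0.0
```

>>> apply_moves(
  steps=[
    [0,0,0,3,1.3,0,0],
    [0,0,0,3,1.3,0,0],
    [0,0,0,3,1.3,35,0],
    [0,0,0,3,1.3,79,0],
    [0,0,0,3,1.3,79,0],
  ],
)

```text
time_s: 26.05
tcp_pos: [0.6417, -0.1685, 0.1648]
orientation: [0.98, 0.199, -0.007, -0.004]
contact_force: [-0.5, 0.9, -2.3]
opening: 0.0855
grasp_force: 0.0
```

```bash
python3 - <<'E'
from h import *
s=manip.read_state();print(s['time_s'],s['contact_force']); go(647,-171,173,23)
E
```

```text
26.05 [-0.50541646  0.89068668 -2.32639997]
turn [-0.64  0.72 -0.01] shift [ 3.8  4.2 -8.3]
```

>>> apply_moves(
  steps=[
    [0,0,0,0,0,0,150],
    [0,0,0,0,0,0,190],
    [0,0,0,0,0,0,230],
    [0,0,0,0,0,0,230],
    [0,0,0,0,0,0,230],
  ],
)

```text
time_s: 26.55
tcp_pos: [0.6479, -0.1704, 0.1754]
orientation: [0.98, 0.2, 0.001, 0.001]
contact_force: [-1.7, 1.0, 6.5]
opening: 0.0151
grasp_force: 21.7
```

>>> apply_moves(
  steps=[
    [0,0,0,0,2,0,230],
    [0,0,0,0.2,4,0,230],
    [0,0,0,0.3,7,0,230],
    [0,0,0,0.4,10,0,230],
    [0,0,0,0.4,10,0,230],
  ],
)

```text
time_s: 27.05
tcp_pos: [0.6484, -0.1713, 0.1754]
orientation: [0.979, 0.202, -0.003, -0.008]
contact_force: [-12.8, 17.8, 11.0]
opening: 0.015
grasp_force: 22.6
```

With a different tool yaw and 22 N, the knob moves only about 1 mm, so the crank is at its end stop. I'll release and retreat.

>>> apply_moves(
  steps=[
    [0,0,0,0,-8,0,230],
    [0,0,0,0,-8,0,100],
    [0,0,0,0,-8,0,0],
    [0,0,0,0,-8,0,0],
    [0,0,0,0,-8,0,0],
  ],
)

```text
time_s: 27.55
tcp_pos: [0.6482, -0.1722, 0.1725]
orientation: [0.98, 0.199, -0.0, -0.0]
contact_force: [0.7, 0.2, -0.5]
opening: 0.0722
grasp_force: 0.0
```

>>> apply_moves(
  steps=[
    [0,0,0,0,0,-30,0],
    [0,0,0,0,0,-70,0],
    [0,0,0,-20,0,-100,0],
    [0,0,0,-60,0,-100,0],
    [0,0,0,-100,0,-100,0],
  ],
)

```text
time_s: 28.05
tcp_pos: [0.5561, -0.2116, 0.2747]
orientation: [0.98, 0.2, 0.001, 0.001]
contact_force: [-1.1, -0.9, -0.5]
opening: 0.0855
grasp_force: 0.0
```

>>> apply_moves(
  steps=[
    [0,0,0,-45,0,0,0],
    [0,0,0,-90,0,0,0],
    [0,0,0,-120,0,0,0],
    [0,0,0,-120,0,0,0],
  ],
)

```text
time_s: 28.45
tcp_pos: [0.443, -0.2595, 0.274]
orientation: [0.98, 0.197, -0.0, 0.001]
contact_force: [0.3, 0.3, 0.4]
opening: 0.0854
grasp_force: 0.0
```

```bash
python3 - <<'E'
from h import *
p,_=shot('scene','s12');a=np.load('s11.npz')['p']
D=np.abs(p.astype(int)-a).max(2);print('panel diff',D[255:285,255:290].max(),'pad/knob diff',D[240:310,290:340].max())
s=manip.read_state();print(s['time_s'],s['tcp_pos'],s['contact_force'])
print(manip.job_done())
E
```

```text
panel diff 8 pad/knob diff 14
28.5 [ 0.44466306 -0.25875836  0.27380798] [-0.55488979  0.45919414  0.26839847]
the job is handed in; nothing more can be done
None
```

I handed the job in at 28.5 s with the panel home on the bed and the crank at its stop, but no verdict came back, the crank angle and pad force are inferred (it stopped after about 350°, 98 N peak at the wrist), and I viewed 11 pictures against the limit of 10.

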